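# Hole saws back on their peg rack, graded by size

## Robot

A 7-joint arm with a two-finger parallel gripper is mounted at the origin on a cart in front of the work surface, level with it; the furniture and walls round the work are solid. World frame = base frame: x ahead of the robot, y to its left, z up, the work surface at z = 0. Lengths are in m, angles in rad, forces in N, time in s.
With the tool pointing down it reaches from about 0.4 to 0.85 m from the base axis. Payload 4.5 kg.
Tool frame: the origin (TCP) lies at the very end of the fingers, on their centre line; the grasp point (between the pads) lies 19 mm behind it; z points along the fingers, y is the line along which they close (so a half turn about z gives the same grasp; the last joint's range is limited). The gripper opens to 85 mm and grips with 20 to 120 N. Pads are 22 mm wide; open, the fingers measure 114 mm over their backs; the gripper's body (76 mm by 85 mm) begins 54 mm behind the grasp point. The pads swing forward as they close: fully open they stand 13 mm farther back than shut.
Start: joints at [1.283, 0.689, -0.195, 1.565, 0.157, 0.902, -0.215], TCP at [0.198, -0.593, 0.231] pointing down, gripper open.
Joint ranges: [-3.01, 3.01], [-0.46, 2.08], [-1.47, 1.51], [0.13, 2.56], [-1, 4.14], [0.04, 2.09], [-2.66, 2.66]. Speed limits (rad/s): [2.57, 2.57, 3.14, 3.14, 3.14, 3.14, 3.14].

## Interface

Orientations are given as a unit quaternion [w, x, y, z].
In Python, from plant import robot, grab_frame gives the robot as it stands.
- The arm moves only by the tool send_rows, never from a script. Its argument "series" is a list of rows, each an object with "xyz": the shift along the tool's x, y, z in units of 0.03 m (1.0 is 0.03 m), a list of three; "twist": the turn, a rotation vector about the tool's x, y, z in units of 0.1 rad (1.0 is 0.1 rad), a list of three; "gripper": the closure, from 0 (fully open) to 1 (shut). In form: [{"xyz": [tx, ty, tz], "twist": [ax, ay, az], "gripper": gripper}, ...]. A call has 1 to 5 rows; each row shifts and turns the commanded pose from where the row before left it, along the tool's axes as they then stand; what a row does not reach is not made up. A row lasts 1/10 s, in which the tool goes at most 50 mm and 8.59 degrees, less where a joint would pass 70% of its speed; a pose out of reach is approached as far as the arm can. A call with a number of a shift or a turn outside -1 to 1 is refused whole. A call with a gripper value outside its range is refused whole. The fingers move at their own pace and stop on an object; "squeeze" is the grip in N (left out, the last holds). Time passes only in rows, so rows that do not move let the fingers close. It gives the time, the measured TCP pose, the force, the opening and the grip force at its end, in the units of the state.
- robot.state(): the state, without advancing time (a new reading comes with each control period).
- grab_frame(name): name is "side" or "top" or "wrist"; returns a dict with "pixels" (400x640x3 uint8, red, green, blue), "z_map" (400x640 float32, m along the optical axis (not along the pixel's ray), 0 where there is no reading), "fx", "fy", "cx", "cy" (pixels), "T" (4x4, takes a point from camera to world coordinates); the wrist camera has in their place "hand_eye" (4x4, takes a point from camera to tool coordinates, whose origin is the TCP and whose axes are the flange's). Camera axes: x right, y up, looking along -z (the intrinsics and any distortion apply to the point x, -y, -z); pixel columns grow to the right and rows downward; lengths in m; the calibration is good to about 2 mm. A picture is of the moment at which its call begins: read the wrist's pose just before it.
- robot.hand_in(): hands the job in; it is judged then, once.
The state is a dict: "clock": time; "qpos": joint angles; "joint_velocities": joint speeds; "joint_efforts": joint torques, N m; "tool_pos": TCP position; "ee_rot": TCP orientation; "contact_force": force on the tool from outside, world axes, zero at the start; "ft_torque": the same for the moment, N m; "width": finger opening in m; "grasp_force": force on a finger pad.
Only numpy, scipy, OpenCV 4.12 (cv2) and the standard library are available. Lean on these libraries where they do the work, as an engineer would, in place of code of your own. Each camera call takes 0.05 s, during which the arm holds its last target. There are 200 camera calls.

## Task

The panel is drilled, so put the four hole saws back on the peg rack, graded by size: one on each peg, the smallest next to the slim arbor (which drives the small ones) and each one larger than the last up to the largest next to the stout arbor. Lower each saw mouth down over its peg until its teeth stand flat on the wooden strip, and leave them all standing there.

Things in the scene. Friction and masses are not known exactly. Their poses are not given: they have to be found in the camera images.
- saw_25: Hole saw, 25 mm outer diameter (the smallest): a plain steel cup 44 mm tall, wall 2.6 mm, standing mouth down on its teeth; its flat 6 mm thick back plate is on top, with a round 16 mm bore through the middle. A peg passes up through mouth and bore. Origin on its axis in the plane of the teeth; z up, top at +44 mm. Loose, about 50 g.
- saw_32: Hole saw, 32 mm outer diameter: a plain steel cup 44 mm tall, wall 2.6 mm, standing mouth down on its teeth; its flat 6 mm thick back plate is on top, with a round 16 mm bore through the middle. A peg passes up through mouth and bore. Origin on its axis in the plane of the teeth; z up, top at +44 mm. Loose, about 75 g.
- saw_40: Hole saw, 40 mm outer diameter: a plain steel cup 44 mm tall, wall 2.6 mm, standing mouth down on its teeth; its flat 6 mm thick back plate is on top, with a round 16 mm bore through the middle. A peg passes up through mouth and bore. Origin on its axis in the plane of the teeth; z up, top at +44 mm. Loose, about 105 g.
- saw_51: Hole saw, 51 mm outer diameter (the largest): a plain steel cup 44 mm tall, wall 2.6 mm, standing mouth down on its teeth; its flat 6 mm thick back plate is on top, with a round 16 mm bore through the middle. A peg passes up through mouth and bore. Origin on its axis in the plane of the teeth; z up, top at +44 mm. Loose, about 150 g.
- peg_a: Upright steel peg of the rack, 8 mm in diameter to 44 mm above the wooden strip, tapering to a 2.4 mm tip at 57 mm. Origin on its axis at the strip's top, 12 mm above the bench; z up, x along the strip from peg_a to peg_d. Fixed. One end of the row a, b, c, d of four like pegs, 56 mm apart in a straight line.
- peg_b: Upright steel peg of the rack, 8 mm in diameter to 44 mm above the wooden strip, tapering to a 2.4 mm tip at 57 mm. Origin on its axis at the strip's top, 12 mm above the bench; z up, x along the strip from peg_a to peg_d. Fixed. Between peg_a and peg_c. The strip is 290 mm long, 46 mm wide, 12 mm thick.
- peg_c: Upright steel peg of the rack, 8 mm in diameter to 44 mm above the wooden strip, tapering to a 2.4 mm tip at 57 mm. Origin on its axis at the strip's top, 12 mm above the bench; z up, x along the strip from peg_a to peg_d. Fixed. Between peg_b and peg_d. A saw fully home has its origin at the peg's origin (4 mm side play); the tip shows 13 mm above its back.
- peg_d: Upright steel peg of the rack, 8 mm in diameter to 44 mm above the wooden strip, tapering to a 2.4 mm tip at 57 mm. Origin on its axis at the strip's top, 12 mm above the bench; z up, x along the strip from peg_a to peg_d. Fixed. The other end of the row, 56 mm beyond peg_c.
- arbor_slim: The slim hole-saw arbor (mandrel): a bare dark hexagon shank 8.5 mm across and 20 mm tall, a 12 mm bright thread and a 6 mm pilot drill ending 59 mm above the strip; it has no collar. Upright and fixed at one end of the rack (which end varies), in line with the pegs, 48 mm beyond the end peg. Origin on its axis at the strip's top; z up.
- arbor_stout: The stout hole-saw arbor (mandrel): a dark round drive collar 25 mm in diameter, 8 to 20 mm above the strip, with two upright drive pins, a bright thread 15.6 mm thick and a 6.4 mm pilot drill ending 61 mm above the strip. Upright and fixed at one end of the rack (which end varies), in line with the pegs, 48 mm beyond the end peg. Origin on its axis at the strip's top; z up.
There are look-alikes about, which are no part of the job. What is shaped like the saw_32 but green is not meant.

How it is judged:
By the outcome, as a careful person would: the job done as asked, in the order asked, and still so for the second after the job is handed in, with the robot touching nothing.
It also fails if it takes over 102 s, if anything falls off the work surface, if the arm or the gripper's body presses on something with over 40 N, if the wrist force passes 120 N, or if a joint passes its speed limit or range.

## Working session

There is one attempt and no reset: what is moved stays moved. The work goes in short steps, Python scripts to look and compute and a tool call to move; the robot and the scene stay as the last step left them, time stands still between calls to the robot, and variables do not carry over. Pictures are saved under pics/ and viewed, at most 14 in all, crops included, and the job is handed in when it is done.

Besides the shell and the picture viewer there is one more tool, called after "Emit:" as name([rows], argument=value, ...), one row to a line, values as JSON. send_rows: Moves the arm, as the interface text tells. Its arguments: {"type":"object","properties":{"series":{"type":"array","items":{"type":"object","properties":{"xyz":{"type":"array","items":{"type":"number"}},"twist":{"type":"array","items":{"type":"number"}},"gripper":{"type":"number"}}}},"squeeze":{"type":"number"}},"required":["series"]}

```bash
mkdir -p pics; ls; cat > h.py <<'E'
import numpy as np, cv2
from plant import robot, grab_frame
def save(f,n): cv2.imwrite(f'pics/{n}.png', f['pixels'][:,:,::-1])
def pts(f,T=None):
    T=f['T'] if T is None else T
    v,u=np.mgrid[0:400,0:640]; d=f['z_map']
    P=np.stack([(u-f['cx'])/f['fx']*d,-(v-f['cy'])/f['fy']*d,-d],-1)
    return P@T[:3,:3].T+T[:3,3]
E
python3 - <<'E'
from h import *
for n in ('top','side'):
    f=grab_frame(n); save(f,n); np.savez(n,**f); print(n,{k:f[k] for k in f if k not in('pixels','z_map')})
s=robot.state(); print(s)
E
```

```text
pics
top {'fx': 392.07121448659586, 'fy': 392.07121448659586, 'cx': 310.0980066930708, 'cy': 200.22879047858925, 'T': array([[-0.01356133,  0.99338618, -0.11401747,  0.48541826],
       [-0.999827  , -0.01202006,  0.0141945 ,  0.09708442],
       [ 0.01273013,  0.11419025,  0.99337734,  1.08984726],
       [ 0.        ,  0.        ,  0.        ,  1.        ]])}
side {'fx': 400.2109744968935, 'fy': 400.2109744968935, 'cx': 319.7392269668877, 'cy': 198.51177690725444, 'T': array([[ 0.98582243,  0.09575408, -0.13778715,  0.5044979 ],
       [-0.16777511,  0.55088457, -0.8175437 , -0.63584098],
       [-0.00237833,  0.82907017,  0.55913951,  0.52295013],
       [ 0.        ,  0.        ,  0.        ,  1.        ]])}
{'clock': 0.1, 'qpos': array([ 1.28282073,  0.68992433, -0.19452337,  1.56627935,  0.15729282,
        0.90248906, -0.21510562]), 'joint_velocities': array([-0.00106602, -0.00042757, -0.0027583 , -0.00318476, -0.00134581,
        0.00131634, -0.0006095 ]), 'joint_efforts': array([-3.37567159e-03, -5.40601766e+01, -1.27129566e+00, -1.58983648e+01,
        9.34671873e-03,  4.45096302e-03,  1.45442357e-05]), 'tool_pos': array([ 0.19742702, -0.59236283,  0.23053873]), 'ee_rot': array([-8.32601451e-04,  9.87079194e-01,  1.60230877e-01, -1.93349452e-04]), 'contact_force': array([ 0.33596203, -0.0485752 , -0.00491927]), 'ft_torque': array([-0.02707944,  0.00017556,  0.01551565]), 'grasp_force': 0.0, 'width': 0.08521554271798643}
```

View pics/top.png

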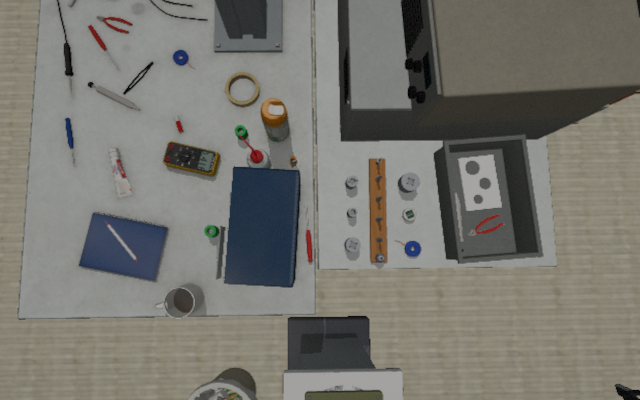

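View pics/side.png

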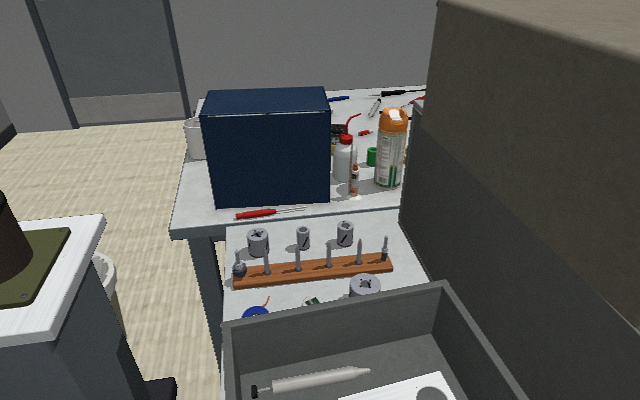

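The top view shows the rack vertical at col 377 (slim arbor apparently at row 163, stout at row 258). Saw candidates sit at (351,182), (351,213), (352,244) and (409,182), with the green look-alike at (409,215). The side view agrees, with the collar at the near/left end (239,268).

```bash
python3 - <<'E'
from h import *
f=dict(np.load('top.npz')); P=pts(f); z=P[...,2]
c=f['pixels'][145:275,325:430,::-1]; cv2.imwrite('pics/crop.png',cv2.resize(c,None,fx=4.5,fy=4.5,interpolation=cv2.INTER_CUBIC))
# saws tops: height 36..52mm components
sub=np.zeros_like(z,bool); sub[145:275,325:430]=1
m=(sub&(z>.034)&(z<.06)).astype(np.uint8)
n,l,s,_=cv2.connectedComponentsWithStats(m)
for i in range(1,n):
    if s[i,4]<6: continue
    q=P[l==i]; print(s[i], q.mean(0).round(4), (q.max(0)-q.min(0)).round(3), f['pixels'][l==i].mean(0).round())
m=(sub&(z>.006)&(z<.02)&(f['pixels'][...,0]>f['pixels'][...,2]*1.6)).astype(np.uint8)
q=P[m>0]; print('strip',cv2.minAreaRect((q[:,:2]*1000).astype(np.float32)),q[:,2].mean())
for n,a in dict(box=(168,285,228,300),cab=(0,135,340,400),cab2=(0,130,440,640),bin=(135,262,437,540),can=(95,140,262,290)).items():
    q=P[a[0]:a[1],a[2]:a[3]].reshape(-1,3); print(n,np.percentile(q,[2,98],axis=0).round(3).tolist())
E
```

```text
[377 159   5   4  15] [ 0.7118 -0.1068  0.0438] [0.009 0.011 0.024] [99. 92. 90.]
[401 173  19  19 254] [ 0.6525 -0.189   0.0441] [0.049 0.05  0.016] [123. 123. 126.]
[347 176  12  12  89] [ 0.6553 -0.0324  0.0439] [0.029 0.03  0.014] [117. 117. 120.]
[378 177   5   3   8] [ 0.6629 -0.1064  0.0491] [0.004 0.007 0.023] [78. 64. 54.]
[379 196   3   4   8] [ 0.6087 -0.1045  0.0511] [0.008 0.004 0.02 ] [73. 62. 55.]
[348 208  10   9  45] [ 0.5718 -0.031   0.0442] [0.022 0.024 0.013] [120. 121. 123.]
[379 218   3   3   7] [ 0.5521 -0.103   0.0468] [0.006 0.004 0.021] [66. 59. 55.]
[346 238  15  15 151] [ 0.4849 -0.03    0.0445] [0.037 0.038 0.016] [123. 124. 127.]
[379 239   4   3   7] [ 0.4963 -0.1024  0.0496] [0.005 0.004 0.021] [70. 60. 55.]
[378 254   7   9  35] [ 0.4488 -0.1029  0.0415] [0.021 0.017 0.024] [98. 96. 98.]
strip ((581.9329223632812, -104.45421600341797), (43.90607452392578, 283.62847900390625), 89.22308349609375) 0.012751624201925915
box [[0.406, 0.113, 0.0], [0.657, 0.3, 0.229]]
cab [[0.773, -0.117, 0.078], [1.04, -0.004, 0.284]]
cab2 [[0.732, -1.481, -0.761], [1.107, -0.143, 0.461]]
bin [[0.444, -0.56, -0.001], [0.774, -0.27, 0.113]]
can [[0.776, 0.138, -0.002], [0.916, 0.216, 0.192]]
```

View pics/crop.png

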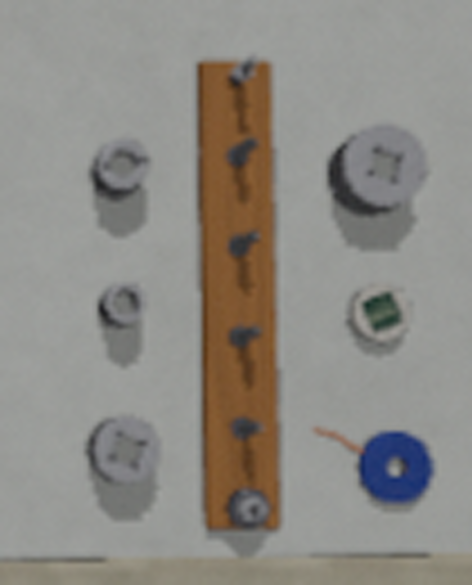

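Candidates in the top view: (351,182) ⌀~30, (351,213) ⌀~23, (352,244) ⌀~38 and (409,182) ⌀~50. These are bare steel cups, so they are saws 32, 25, 40 and 51. The cap at (409,215) has a white/green square and is low, (412,248) is a blue spool, and the green cups at (241,131) and (211,231) are look-alikes; I'm leaving all of them. In the close crop the slim arbor is at the far end (x=0.712) and the stout collared one at the near end (x=0.449). From far to near the order is 25, 32, 40, 51.

Emit:
send_rows([
  {"xyz": [0,0,-0.5],"twist": [0,0,0.84],"gripper": 0},
  {"xyz": [0,0,-0.5],"twist": [0,0,0.84],"gripper": 0},
  {"xyz": [0,0,0],"twist": [0,0,0.84],"gripper": 0},
  {"xyz": [0,0,0],"twist": [0,0,0.84],"gripper": 0},
  {"xyz": [0,-0.5,0],"twist": [0,0,0],"gripper": 0},
], squeeze=40)

```text
clock: 0.6
tool_pos: [0.1974, -0.579, 0.2609]
ee_rot: [0.001, 1.0, -0.009, -0.0]
contact_force: [0.5, 0.9, -0.9]
width: 0.0856
grasp_force: 0.0
```

Emit:
send_rows([
  {"xyz": [0.7,-0.9,0],"twist": [0,0,0],"gripper": 0},
  {"xyz": [0.7,-0.9,0],"twist": [0,0,0],"gripper": 0},
  {"xyz": [0.7,-0.9,0],"twist": [0,0,0],"gripper": 0},
  {"xyz": [0.7,-0.9,0],"twist": [0,0,0],"gripper": 0},
  {"xyz": [0.7,-0.9,0],"twist": [0,0,0],"gripper": 0},
])

```text
clock: 1.1
tool_pos: [0.3053, -0.443, 0.261]
ee_rot: [-0.0, 1.0, -0.007, -0.0]
contact_force: [-0.4, -0.5, -0.3]
width: 0.0856
grasp_force: 0.0
```

Emit:
send_rows([
  {"xyz": [0.7,-0.9,0],"twist": [0,0,0],"gripper": 0},
  {"xyz": [0.7,-0.9,0],"twist": [0,0,0],"gripper": 0},
  {"xyz": [0.7,-0.9,0],"twist": [0,0,0],"gripper": 0},
  {"xyz": [0.7,-0.9,0],"twist": [0,0,0],"gripper": 0},
  {"xyz": [0.7,-0.9,0],"twist": [0,0,0],"gripper": 0},
])

```text
clock: 1.6
tool_pos: [0.4122, -0.3096, 0.261]
ee_rot: [-0.0, 1.0, -0.007, -0.0]
contact_force: [0.9, -0.6, 0.0]
width: 0.0854
grasp_force: 0.0
```

Emit:
send_rows([
  {"xyz": [0.8,-1,0],"twist": [0,0,0],"gripper": 0},
  {"xyz": [0.8,-1,0],"twist": [0,0,0],"gripper": 0},
  {"xyz": [0.8,-1,0],"twist": [0,0,0],"gripper": 0},
  {"xyz": [0.8,-1,0],"twist": [0,0,0],"gripper": 0},
  {"xyz": [0.8,-1,0],"twist": [0,0,0],"gripper": 0},
])

```text
clock: 2.1
tool_pos: [0.5344, -0.1613, 0.261]
ee_rot: [-0.0, 1.0, -0.007, -0.0]
contact_force: [-0.2, -0.1, -1.1]
width: 0.0854
grasp_force: 0.0
```

Emit:
send_rows([
  {"xyz": [0.5,-0.9,0],"twist": [0,0,0],"gripper": 0.2},
  {"xyz": [0.5,-0.9,0],"twist": [0,0,0],"gripper": 0.2},
  {"xyz": [0,0,0],"twist": [0,0,0],"gripper": 0.2},
  {"xyz": [0,0,0],"twist": [0,0,0],"gripper": 0.2},
])

```text
clock: 2.5
tool_pos: [0.5644, -0.1085, 0.2608]
ee_rot: [0.0, 1.0, -0.006, -0.001]
contact_force: [-1.2, -0.6, 0.2]
width: 0.0684
grasp_force: 0.0
```

```bash
cat >> h.py <<'E'
from scipy.spatial.transform import Rotation as R
def wrist():
    s=robot.state(); f=grab_frame('wrist')
    T=np.eye(4); q=s['ee_rot']; T[:3,:3]=R.from_quat([q[1],q[2],q[3],q[0]]).as_matrix(); T[:3,3]=s['tool_pos']
    f['T']=T@f['hand_eye']; return s,f
E
python3 - <<'E'
from h import *
s,f=wrist(); save(f,'w1'); np.savez('w1',**f); print(s['tool_pos'],s['width']); print(f['hand_eye'],f['fx'],f['cx'],f['cy'],f.keys())
P=pts(f); z=P[...,2]
m=((z>.036)&(z<.05)).astype(np.uint8)
n,l,st,_=cv2.connectedComponentsWithStats(m)
for i in range(1,n):
    if st[i,4]<30: continue
    q=P[l==i]; (c,r,a)=cv2.minAreaRect((q[:,:2]*1000).astype(np.float32)); print(st[i],np.round(c,1),np.round(r,1),q[:,2].mean().round(4))
E
```

```text
[ 0.56436705 -0.1084971   0.26081111] 0.06840990662223649
[[ 1.40346545e-04  9.62780576e-01  2.70284190e-01  6.78074359e-02]
 [ 9.99999470e-01  1.40575387e-04 -1.01999944e-03  1.75510519e-04]
 [-1.02003095e-03  2.70284190e-01 -9.62780046e-01 -1.42441653e-01]
 [ 0.00000000e+00  0.00000000e+00  0.00000000e+00  1.00000000e+00]] 314.41152043323183 324.93229176102284 200.34926343000998 dict_keys(['pixels', 'z_map', 'fx', 'fy', 'cx', 'cy', 'hand_eye', 'T'])
[ 468    0   19  268 1538] [ 592.1 -280.3] [297.2   2.2] 0.0431
[10  6 24 16 98] [733.5 199.1] [20.   2.6] 0.043
[ 91  24  19  23 206] [709.9 122.3] [ 8.9 21.6] 0.0431
[ 11  26  32  43 499] [696.5 201.1] [15.  50.1] 0.043
[317  27  12  12  79] [ 712.  -108.3] [11.6  9.5] 0.041
[ 375   65   48   50 1662] [ 653.7 -190.5] [50.4 50. ] 0.0437
[240  74  30  32 560] [656.4 -33.6] [31.2 30.6] 0.0432
[ 122   98   29  199 1385] [525.  115.2] [  3.1 249.8] 0.0431
[248 155  23  22 241] [572.9 -32.7] [23.8 23.8] 0.043
[ 505  167  135   97 1375] [ 472.7 -431.8] [ 88.3 188. ] 0.0426
[247 220  33  32 696] [485.5 -31.3] [38.6 39.2] 0.0431
[317 252  12  17 114] [ 450.3 -104.3] [20.4 13.7] 0.0418
```

View pics/w1.png

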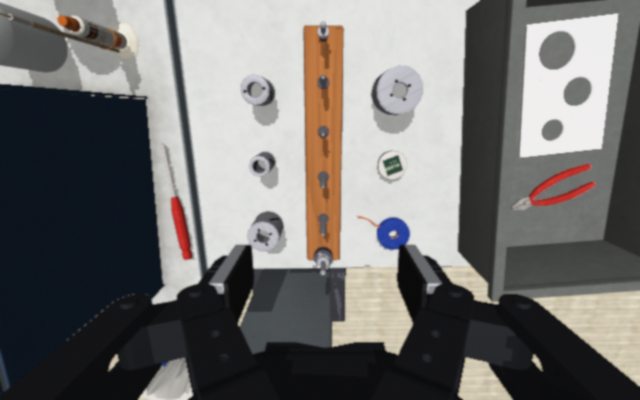

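The wrist view shows the rack down col 323: slim arbor (323,32), peg tops around rows 82, 132, 180 and 222, stout arbor (322,260). Next I'll get the peg axes by fitting the high points.

```bash
python3 - <<'E'
from h import *
f=dict(np.load('w1.npz')); P=pts(f); z=P[...,2]
sub=np.zeros_like(z,bool); sub[20:270,305:345]=1
m=(sub&(z>.02)&(z<.09)).astype(np.uint8)
n,l,st,_=cv2.connectedComponentsWithStats(m)
for i in range(1,n):
    if st[i,4]<5: continue
    q=P[l==i]; h=q[q[:,2]>q[:,2].max()-.012]; print(st[i],'top',h.mean(0).round(4),len(h),'all',q.mean(0).round(4),q[:,2].max().round(4))
q=P[sub&(z>.008)&(z<.016)]; print(cv2.minAreaRect((q[:,:2]*1000).astype(np.float32)))
E
```

```text
[317  21  12  19 152] top [ 0.7126 -0.1083  0.0669] 44 all [ 0.7115 -0.1082  0.0486] 0.0714
[319  75   8  11  69] top [ 0.665  -0.1075  0.063 ] 40 all [ 0.6641 -0.1077  0.0546] 0.0694
[319 129   7   9  54] top [ 0.6099 -0.1067  0.0629] 37 all [ 0.6103 -0.1067  0.0575] 0.0697
[319 175   7  13  77] top [ 0.5547 -0.1063  0.0629] 32 all [ 0.5557 -0.1059  0.0501] 0.0695
[319 218   7  18 102] top [ 0.4988 -0.105   0.0633] 29 all [ 0.4999 -0.1052  0.0472] 0.0704
[313 247  19  23 331] top [ 0.4521 -0.1043  0.0601] 24 all [ 0.4538 -0.1044  0.037 ] 0.066
((582.1321411132812, -106.59212493896484), (45.95043182373047, 288.7123718261719), 88.93875885009766)
```

Emit:
send_rows([
  {"xyz": [0.09,-0.84,0.8],"twist": [0,0,0],"gripper": 0.4},
  {"xyz": [0.09,-0.84,0.8],"twist": [0,0,0],"gripper": 0.4},
  {"xyz": [0.08,-0.85,0.8],"twist": [0,0,0],"gripper": 0.4},
  {"xyz": [0,0,1],"twist": [0,0,0],"gripper": 0.4},
  {"xyz": [0,0,1],"twist": [0,0,0],"gripper": 0.4},
])

```text
clock: 3.05
tool_pos: [0.5733, -0.0342, 0.1285]
ee_rot: [0.0, 1.0, -0.007, 0.0]
contact_force: [0.2, -1.0, 0.1]
width: 0.0513
grasp_force: 0.0
```

Emit:
send_rows([
  {"xyz": [0,0,1],"twist": [0,0,0],"gripper": 0.4},
  {"xyz": [0,0,0],"twist": [0,0,0],"gripper": 0.4},
  {"xyz": [0,0,0],"twist": [0,0,0],"gripper": 0.4},
])

```text
clock: 3.35
tool_pos: [0.5732, -0.0348, 0.0996]
ee_rot: [0.0, 1.0, -0.008, -0.0]
contact_force: [1.3, 0.6, 0.1]
width: 0.0516
grasp_force: 0.0
```

```bash
cat >> h.py <<'E'
def saws(f,lo=.036,hi=.05):
    P=pts(f); z=P[...,2]; m=((z>lo)&(z<hi)).astype(np.uint8)
    n,l,st,_=cv2.connectedComponentsWithStats(m)
    for i in range(1,n):
        if st[i,4]<60: continue
        q=P[l==i]; (c,r,a)=cv2.minAreaRect((q[:,:2]*1000).astype(np.float32))
        if max(r)<65: print(st[i],np.round(c,1),np.round(r,1),q[:,2].mean().round(4))
E
python3 - <<'E'
from h import *
s,f=wrist(); print(s['tool_pos'],s['width'],s['ee_rot']); save(f,'w2'); saws(f)
E
```

```text
[ 0.57316426 -0.03478219  0.09955629] 0.0515751688153727 [ 4.41756101e-04  9.99967474e-01 -8.04425196e-03 -3.82305986e-04]
[ 14   0  26   8 117] [703.3 128.8] [3.8 4.3] 0.0413
[ 532   39   96   90 6032] [ 654.  -190.6] [51.8 50.2] 0.0434
[ 293   57   53   56 1745] [656.4 -33.1] [30.9 31.2] 0.0435
[435  59  14  17 122] [ 664.7 -105. ] [7.7 3.3] 0.0432
[77 94 20  6 76] [652.2 106.2] [2.4 2.5] 0.0434
[427 154  16  15 101] [ 610.6 -104.8] [4.2 7.9] 0.0435
[302 198  37  38 726] [573.  -32.1] [24.3 24.3] 0.0428
[420 234  17  15 123] [ 555.3 -104.1] [4.2 7.8] 0.0432
[ 295  301   53   47 1756] [487.9 -31.3] [39.1 35.5] 0.0429
```

View pics/w2.png

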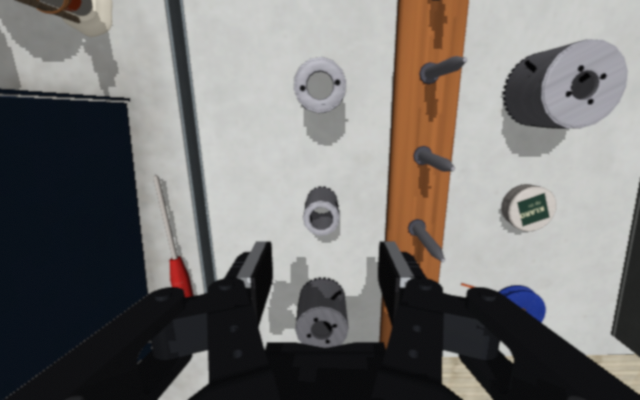

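The wrist view shows saw_25 at (321,212) between the fingers, saw_32 at (320,85), saw_40 at (322,312) and saw_51 at (580,85). All are bare steel, and the capped labelled item is at (528,208). Going down to grip saw_25.

Emit:
send_rows([
  {"xyz": [0,-0.08,0.9],"twist": [0,0,0],"gripper": 0.4},
  {"xyz": [0,0,0.9],"twist": [0,0,0],"gripper": 0.4},
  {"xyz": [0,0,0.9],"twist": [0,0,0],"gripper": 0.4},
  {"xyz": [0,0,0.1],"twist": [0,0,0],"gripper": 0.4},
  {"xyz": [0,0,0],"twist": [0,0,0],"gripper": 0.6},
])

```text
clock: 3.9
tool_pos: [0.5742, -0.0313, 0.0164]
ee_rot: [0.0, 1.0, -0.007, 0.001]
contact_force: [0.1, -0.5, 0.2]
width: 0.0379
grasp_force: 0.0
```

Emit:
send_rows([
  {"xyz": [0,0,0],"twist": [0,0,0],"gripper": 0.9},
  {"xyz": [0,0,0],"twist": [0,0,0],"gripper": 0.9},
  {"xyz": [0,0,0],"twist": [0,0,0],"gripper": 0.9},
  {"xyz": [0,0,0],"twist": [0,0,0],"gripper": 0.9},
  {"xyz": [0,0,0],"twist": [0,0,0],"gripper": 0.9},
])

```text
clock: 4.4
tool_pos: [0.575, -0.0312, 0.0173]
ee_rot: [0.0, 1.0, -0.007, 0.002]
contact_force: [-0.8, -1.2, 7.9]
width: 0.0241
grasp_force: 39.6
```

Emit:
send_rows([
  {"xyz": [0,0,-0.5],"twist": [0,0,0],"gripper": 0.9},
  {"xyz": [0,0,-1],"twist": [0,0,0],"gripper": 0.9},
  {"xyz": [0,0,-1],"twist": [0,0,0],"gripper": 0.9},
  {"xyz": [0,0,-0.5],"twist": [0,0,0],"gripper": 0.9},
  {"xyz": [0.6,0.5,0],"twist": [0,0,0],"gripper": 0.9},
])

```text
clock: 4.9
tool_pos: [0.5911, -0.0433, 0.1091]
ee_rot: [-0.001, 1.0, -0.005, 0.001]
contact_force: [0.8, 0.3, -0.8]
width: 0.0238
grasp_force: 39.5
```

Emit:
send_rows([
  {"xyz": [0.8,0.7,0],"twist": [0,0,0],"gripper": 0.9},
  {"xyz": [0.8,0.7,0],"twist": [0,0,0],"gripper": 0.9},
  {"xyz": [0.6,0.4,0],"twist": [0,0,0],"gripper": 0.9},
  {"xyz": [0.3,0.2,0],"twist": [0,0,0],"gripper": 0.9},
  {"xyz": [0,0,0],"twist": [0,0,0],"gripper": 0.9},
])

```text
clock: 5.4
tool_pos: [0.6666, -0.109, 0.1065]
ee_rot: [0.001, 1.0, -0.008, 0.001]
contact_force: [-1.1, -0.4, 0.2]
width: 0.0244
grasp_force: 39.5
```

```bash
python3 - <<'E'
from h import *
s,f=wrist(); print(s['tool_pos'],s['width'],s['contact_force'],s['grasp_force']); save(f,'w3'); saws(f,.115,.15); saws(f,.056,.075)
E
```

```text
[ 0.66659355 -0.10898625  0.10652825] 0.024443735501392692 [-1.08689845 -0.42932749  0.16545729] 39.45619521662593
[ 252  242  146   82 5812] [ 665.7 -109. ] [51.3 27.6] 0.1317
[317 144  10  12 101] [ 713.6 -108.2] [5.2 5.9] 0.0673
[317 217  12  10  77] [ 667.2 -107.6] [4.7 7.3] 0.0597
```

View pics/w3.png

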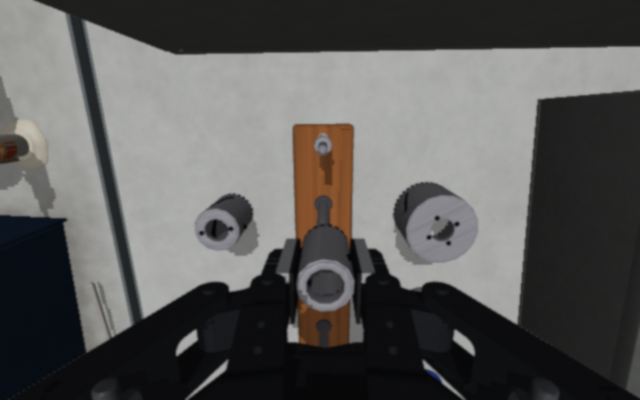

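The saw hangs upright in the fingers (ring at (326,283)), with peg a below it at (323,205–230). Lowering.

Emit:
send_rows([
  {"xyz": [0.04,-0.04,0.6],"twist": [0,0,0],"gripper": 0.9},
  {"xyz": [0,0,0.5],"twist": [0,0,0],"gripper": 0.9},
  {"xyz": [0,0,0.5],"twist": [0,0,0],"gripper": 0.9},
  {"xyz": [0,0,0.5],"twist": [0,0,0],"gripper": 0.9},
  {"xyz": [0,0,0.3],"twist": [0,0,0],"gripper": 0.9},
])

```text
clock: 5.95
tool_pos: [0.6652, -0.1057, 0.0308]
ee_rot: [-0.0, 1.0, -0.007, -0.002]
contact_force: [-0.3, 0.2, -0.7]
width: 0.0242
grasp_force: 39.5
```

Emit:
send_rows([
  {"xyz": [0,0,0.03],"twist": [0,0,0],"gripper": 0.9},
  {"xyz": [0,0,0],"twist": [0,0,0],"gripper": 0.5},
  {"xyz": [0,0,0],"twist": [0,0,0],"gripper": 0.5},
  {"xyz": [0,0,0],"twist": [0,0,0],"gripper": 0.5},
  {"xyz": [0,0,0],"twist": [0,0,0],"gripper": 0.5},
])

```text
clock: 6.45
tool_pos: [0.6671, -0.1061, 0.0331]
ee_rot: [0.0, 1.0, -0.007, 0.001]
contact_force: [-0.2, 0.3, 0.5]
width: 0.0431
grasp_force: 0.0
```

Emit:
send_rows([
  {"xyz": [0,0,-0.6],"twist": [0,0,0],"gripper": 0.5},
  {"xyz": [0,0,-1],"twist": [0,0,0],"gripper": 0.5},
  {"xyz": [0,0,-0.8],"twist": [0,0,0],"gripper": 0.5},
  {"xyz": [0,0,0],"twist": [0,0,0],"gripper": 0.5},
  {"xyz": [0,0,0],"twist": [0,0,0],"gripper": 0.5},
])

```text
clock: 6.95
tool_pos: [0.6673, -0.1062, 0.1061]
ee_rot: [0.0, 1.0, -0.007, 0.001]
contact_force: [-0.6, -0.4, -0.1]
width: 0.0428
grasp_force: 0.0
```

```bash
python3 - <<'E'
from h import *
s,f=wrist(); print(s['tool_pos'],s['width'],s['contact_force']); save(f,'w4'); saws(f,.036,.05); saws(f,.050,.060)
E
```

```text
[ 0.66725943 -0.10615245  0.1060837 ] 0.04284591834331694 [-0.60723955 -0.42120361 -0.08573423]
[318 137  18  18 148] [ 713.9 -108.2] [10.7 11.4] 0.0408
[ 407  194   75   70 3733] [ 654.1 -190.4] [50.9 50.1] 0.0435
[307 200  36  19 187] [ 670.6 -106. ] [10.8 24.5] 0.0432
[ 198  207   47   45 1320] [656.8 -33.3] [31.3 31.8] 0.0428
[313 223  23  12  95] [ 656.  -105.3] [15.8  6. ] 0.0412
[321 280  11  14 106] [ 612.  -106.2] [3.9 7.7] 0.0433
[306 206  38  38 812] [ 663.5 -106.2] [24.2 24.6] 0.0551
[321 290  12  13 104] [ 611.6 -107. ] [7.9 5.1] 0.0556
```

Saw_25 is home (top z 0.055). Next is saw_32.

Emit:
send_rows([
  {"xyz": [-0.13,-0.81,0],"twist": [0,0,0],"gripper": 0.4},
  {"xyz": [-0.13,-0.81,0],"twist": [0,0,0],"gripper": 0.4},
  {"xyz": [-0.12,-0.81,0],"twist": [0,0,0],"gripper": 0.4},
  {"xyz": [0,0,0],"twist": [0,0,0],"gripper": 0.4},
  {"xyz": [0,0,0.8],"twist": [0,0,0],"gripper": 0.4},
])

```text
clock: 7.5
tool_pos: [0.6585, -0.0322, 0.0823]
ee_rot: [-0.0, 1.0, -0.006, 0.003]
contact_force: [-0.0, -0.3, -0.1]
width: 0.0513
grasp_force: 0.0
```

Emit:
send_rows([
  {"xyz": [0,0,0.8],"twist": [0,0,0],"gripper": 0.4},
  {"xyz": [0,0,0.8],"twist": [0,0,0],"gripper": 0.4},
  {"xyz": [0,0,0.6],"twist": [0,0,0],"gripper": 0.4},
  {"xyz": [0,0,0],"twist": [0,0,0],"gripper": 0.6},
  {"xyz": [0,0,0],"twist": [0,0,0],"gripper": 0.8},
])

```text
clock: 8.0
tool_pos: [0.6562, -0.0334, 0.0142]
ee_rot: [0.0, 1.0, -0.007, -0.0]
contact_force: [-0.1, 0.0, -0.5]
width: 0.0312
grasp_force: 39.6
```

Emit:
send_rows([
  {"xyz": [0,0,0],"twist": [0,0,0],"gripper": 0.8},
  {"xyz": [0,0,0],"twist": [0,0,0],"gripper": 0.8},
  {"xyz": [0,0,0],"twist": [0,0,0],"gripper": 0.8},
])

```text
clock: 8.3
tool_pos: [0.6569, -0.033, 0.0153]
ee_rot: [0.0, 1.0, -0.007, 0.001]
contact_force: [0.5, 0.6, -0.0]
width: 0.0307
grasp_force: 39.6
```

Emit:
send_rows([
  {"xyz": [0,0,-0.5],"twist": [0,0,0],"gripper": 0.8},
  {"xyz": [0,0,-1],"twist": [0,0,0],"gripper": 0.8},
  {"xyz": [0,0,-1],"twist": [0,0,0],"gripper": 0.8},
  {"xyz": [0,0,-0.5],"twist": [0,0,0],"gripper": 0.8},
  {"xyz": [-0.3,0.5,0],"twist": [0,0,0],"gripper": 0.8},
])

```text
clock: 8.8
tool_pos: [0.6503, -0.0448, 0.1077]
ee_rot: [-0.001, 1.0, -0.005, 0.004]
contact_force: [0.6, 0.1, 0.0]
width: 0.0305
grasp_force: 39.7
```

Emit:
send_rows([
  {"xyz": [-0.45,0.7,0],"twist": [0,0,0],"gripper": 0.8},
  {"xyz": [-0.45,0.7,0],"twist": [0,0,0],"gripper": 0.8},
  {"xyz": [-0.32,0.58,0],"twist": [0,0,0],"gripper": 0.8},
  {"xyz": [0,0,0],"twist": [0,0,0],"gripper": 0.8},
  {"xyz": [0,0,0],"twist": [0,0,0],"gripper": 0.8},
])

```text
clock: 9.3
tool_pos: [0.6084, -0.1076, 0.1035]
ee_rot: [-0.0, 1.0, -0.008, -0.001]
contact_force: [-0.0, 0.8, -1.1]
width: 0.0313
grasp_force: 39.7
```

Emit:
send_rows([
  {"xyz": [0.04,-0.03,0.6],"twist": [0,0,0],"gripper": 0.8},
  {"xyz": [0,0,0.5],"twist": [0,0,0],"gripper": 0.8},
  {"xyz": [0,0,0.5],"twist": [0,0,0],"gripper": 0.8},
  {"xyz": [0,0,0.5],"twist": [0,0,0],"gripper": 0.8},
  {"xyz": [0,0,0.3],"twist": [0,0,0],"gripper": 0.8},
])

```text
clock: 9.8
tool_pos: [0.6099, -0.1054, 0.0304]
ee_rot: [-0.0, 1.0, -0.007, -0.001]
contact_force: [-0.9, -0.3, -0.5]
width: 0.0306
grasp_force: 39.7
```

Emit:
send_rows([
  {"xyz": [0,0,0.15],"twist": [0,0,0],"gripper": 0.8},
  {"xyz": [0,0,0],"twist": [0,0,0],"gripper": 0.8},
])

```text
clock: 10.0
tool_pos: [0.6105, -0.1058, 0.0272]
ee_rot: [0.0, 1.0, -0.007, -0.0]
contact_force: [0.4, 0.3, 0.3]
width: 0.0307
grasp_force: 39.7
```

Emit:
send_rows([
  {"xyz": [0,0,0],"twist": [0,0,0],"gripper": 0.45},
  {"xyz": [0,0,0],"twist": [0,0,0],"gripper": 0.45},
  {"xyz": [0,0,0],"twist": [0,0,0],"gripper": 0.45},
  {"xyz": [0,0,-0.6],"twist": [0,0,0],"gripper": 0.45},
  {"xyz": [0,0,-1],"twist": [0,0,0],"gripper": 0.45},
])

```text
clock: 10.5
tool_pos: [0.6094, -0.1056, 0.0751]
ee_rot: [-0.0, 1.0, -0.007, -0.002]
contact_force: [1.1, 0.2, -0.1]
width: 0.0469
grasp_force: 0.0
```

Emit:
send_rows([
  {"xyz": [0,0,-1],"twist": [0,0,0],"gripper": 0.3},
  {"xyz": [0,0,0],"twist": [0,0,0],"gripper": 0.3},
  {"xyz": [0,0,0],"twist": [0,0,0],"gripper": 0.3},
])

```text
clock: 10.8
tool_pos: [0.6114, -0.106, 0.1069]
ee_rot: [0.0, 1.0, -0.007, 0.001]
contact_force: [-0.7, 0.5, 0.0]
width: 0.0598
grasp_force: 0.0
```

```bash
python3 - <<'E'
from h import *
s,f=wrist(); print(s['tool_pos'],s['width'],s['contact_force']); save(f,'w5'); saws(f,.036,.049); saws(f,.051,.060)
E
```

```text
[ 0.61137322 -0.1059751   0.10686333] 0.05981656053686988 [-0.73801693  0.51066884  0.02457224]
[317  47  19  19 200] [ 712.6 -108.5] [ 9.8 11.3] 0.0409
[ 411  111   81   77 4457] [ 654.  -190.3] [50.7 49.6] 0.0436
[302 188  45  20 184] [ 623.1 -106.1] [30.4 11.8] 0.0427
[320 209  12  10  65] [ 611.8 -106.9] [7.8 3.8] 0.0427
[320 279  11  15  94] [ 555.9 -105.3] [4.1 8. ] 0.043
[304 119  40  41 784] [ 663.3 -106.2] [23.9 24. ] 0.0555
[ 301  193   48   48 1418] [ 613.  -106.1] [30.8 31.4] 0.0554
[320 290  12  13  98] [ 555.5 -105.9] [4.6 7.8] 0.0559
```

Emit:
send_rows([
  {"xyz": [-0.84,-0.49,0],"twist": [0,0,0],"gripper": 0.3},
  {"xyz": [-0.84,-0.49,0],"twist": [0,0,0],"gripper": 0.3},
  {"xyz": [-0.84,-0.49,0],"twist": [0,0,0],"gripper": 0.3},
  {"xyz": [-0.84,-0.48,0],"twist": [0,0,0],"gripper": 0.3},
  {"xyz": [-0.84,-0.48,0],"twist": [0,0,0],"gripper": 0.3},
])

```text
clock: 11.35
tool_pos: [0.484, -0.0306, 0.105]
ee_rot: [-0.0, 1.0, -0.007, -0.001]
contact_force: [0.0, 0.8, -0.8]
width: 0.0596
grasp_force: 0.0
```

Emit:
send_rows([
  {"xyz": [0,0,0],"twist": [0,0,0],"gripper": 0.3},
  {"xyz": [0,0,0.5],"twist": [0,0,0],"gripper": 0.3},
  {"xyz": [0,0,0.5],"twist": [0,0,0],"gripper": 0.3},
  {"xyz": [0,0,0],"twist": [0,0,0],"gripper": 0.3},
])

```text
clock: 11.75
tool_pos: [0.4848, -0.0313, 0.0739]
ee_rot: [0.0, 1.0, -0.007, -0.002]
contact_force: [-0.8, -0.1, -0.7]
width: 0.0596
grasp_force: 0.0
```

Emit:
send_rows([
  {"xyz": [0.03,0,0.7],"twist": [0,0,0],"gripper": 0.3},
  {"xyz": [0,0,0.7],"twist": [0,0,0],"gripper": 0.3},
  {"xyz": [0,0,0.6],"twist": [0,0,0],"gripper": 0.3},
  {"xyz": [0,0,0],"twist": [0,0,0],"gripper": 0.5},
  {"xyz": [0,0,0],"twist": [0,0,0],"gripper": 0.7},
])

```text
clock: 12.25
tool_pos: [0.4867, -0.0314, 0.016]
ee_rot: [0.0, 1.0, -0.007, -0.0]
contact_force: [-0.2, 0.6, -0.2]
width: 0.039
grasp_force: 40.3
```

Emit:
send_rows([
  {"xyz": [0,0,0],"twist": [0,0,0],"gripper": 0.7},
  {"xyz": [0,0,0],"twist": [0,0,0],"gripper": 0.7},
  {"xyz": [0,0,0],"twist": [0,0,0],"gripper": 0.7},
])

```text
clock: 12.55
tool_pos: [0.4872, -0.0312, 0.0165]
ee_rot: [0.0, 1.0, -0.007, 0.001]
contact_force: [0.7, 0.1, -2.3]
width: 0.0388
grasp_force: 40.3
```

Emit:
send_rows([
  {"xyz": [0,0,-0.5],"twist": [0,0,0],"gripper": 0.7},
  {"xyz": [0,0,-1],"twist": [0,0,0],"gripper": 0.7},
  {"xyz": [0,0,-1],"twist": [0,0,0],"gripper": 0.7},
  {"xyz": [0,0,-0.5],"twist": [0,0,0],"gripper": 0.7},
  {"xyz": [0.47,0.5,0],"twist": [0,0,0],"gripper": 0.7},
])

```text
clock: 13.05
tool_pos: [0.5001, -0.0443, 0.1083]
ee_rot: [-0.001, 1.0, -0.005, 0.001]
contact_force: [-0.2, 0.8, -0.8]
width: 0.0393
grasp_force: 40.6
```

Emit:
send_rows([
  {"xyz": [0.65,0.7,0],"twist": [0,0,0],"gripper": 0.7},
  {"xyz": [0.65,0.7,0],"twist": [0,0,0],"gripper": 0.7},
  {"xyz": [0.55,0.56,0],"twist": [0,0,0],"gripper": 0.7},
  {"xyz": [0,0,0],"twist": [0,0,0],"gripper": 0.7},
  {"xyz": [0,0,0],"twist": [0,0,0],"gripper": 0.7},
])

```text
clock: 13.55
tool_pos: [0.5549, -0.1062, 0.1059]
ee_rot: [-0.0, 1.0, -0.008, -0.0]
contact_force: [0.4, -0.9, -2.2]
width: 0.0389
grasp_force: 40.6
```

Emit:
send_rows([
  {"xyz": [0.02,0,0.6],"twist": [0,0,0],"gripper": 0.7},
  {"xyz": [0,0,0.5],"twist": [0,0,0],"gripper": 0.7},
  {"xyz": [0,0,0.5],"twist": [0,0,0],"gripper": 0.7},
  {"xyz": [0,0,0.5],"twist": [0,0,0],"gripper": 0.7},
  {"xyz": [0,0,0.3],"twist": [0,0,0],"gripper": 0.7},
])

```text
clock: 14.05
tool_pos: [0.555, -0.1053, 0.0325]
ee_rot: [-0.0, 1.0, -0.007, -0.001]
contact_force: [-1.4, -0.3, -0.7]
width: 0.039
grasp_force: 40.6
```

Emit:
send_rows([
  {"xyz": [0,0,0.15],"twist": [0,0,0],"gripper": 0.7},
  {"xyz": [0,0,0],"twist": [0,0,0],"gripper": 0.7},
])

```text
clock: 14.25
tool_pos: [0.5556, -0.1058, 0.0288]
ee_rot: [-0.0, 1.0, -0.007, -0.0]
contact_force: [0.7, 0.0, -0.9]
width: 0.0396
grasp_force: 40.6
```

Emit:
send_rows([
  {"xyz": [0,0,0],"twist": [0,0,0],"gripper": 0.3},
  {"xyz": [0,0,0],"twist": [0,0,0],"gripper": 0.3},
  {"xyz": [0,0,0],"twist": [0,0,0],"gripper": 0.3},
  {"xyz": [0,0,-0.6],"twist": [0,0,0],"gripper": 0.3},
  {"xyz": [0,0,-1],"twist": [0,0,0],"gripper": 0.3},
])

```text
clock: 14.75
tool_pos: [0.5547, -0.1058, 0.0768]
ee_rot: [-0.0, 1.0, -0.007, -0.002]
contact_force: [0.3, 0.4, 0.4]
width: 0.0597
grasp_force: 0.0
```

Emit:
send_rows([
  {"xyz": [0,0,-1],"twist": [0,0,0],"gripper": 0.15},
  {"xyz": [0,0,0],"twist": [0,0,0],"gripper": 0.15},
  {"xyz": [0,0,0],"twist": [0,0,0],"gripper": 0.15},
])

```text
clock: 15.05
tool_pos: [0.5564, -0.1061, 0.1083]
ee_rot: [0.0, 1.0, -0.007, 0.001]
contact_force: [-0.8, 0.4, -0.9]
width: 0.0727
grasp_force: 0.0
```

```bash
python3 - <<'E'
from h import *
s,f=wrist(); print(s['tool_pos'],s['width'],s['contact_force']); save(f,'w6'); saws(f,.036,.049); saws(f,.051,.060)
E
```

```text
[ 0.55643009 -0.10614102  0.10826078] 0.07273814787869844 [-0.82062711  0.41682167 -0.85781807]
[ 416   14   86   90 5485] [ 653.9 -190.6] [50.2 50.9] 0.0436
[303  52  39  17 106] [ 655.  -106.3] [ 7.9 23.6] 0.0424
[298 186  53  20 211] [ 569.2 -106.2] [36.4 12.1] 0.0427
[319 210  11   8  60] [ 556.3 -105.8] [2.6 7.2] 0.0424
[319 280  11  12  99] [ 500.1 -104.9] [4.1 7.8] 0.0425
[315 326  19  21 299] [ 453.9 -104.6] [14.6 14.4] 0.0417
[ 300   17   44   49 1123] [ 663.3 -106.2] [24.3 24.6] 0.0554
[ 298  105   51   53 1651] [ 612.8 -106.1] [30.7 31.2] 0.0556
[ 295  191   60   58 2307] [ 555.3 -106.1] [39.3 39.1] 0.0555
[319 217  12  11  75] [ 554.8 -106.2] [7.3 5.4] 0.0563
[319 291  11  11  90] [ 499.6 -105.2] [7.2 4.4] 0.0559
```

Saw_40 is home. Before reaching for saw_51 I'll check clearance to the cabinet and bin.

```bash
python3 - <<'E'
from h import *
f=dict(np.load('top.npz')); P=pts(f).reshape(-1,3)
for y0 in (-.3,-.26,-.22,-.18,-.14,-.1):
    q=P[(P[:,1]>y0)&(P[:,1]<y0+.04)&(P[:,2]>.08)&(P[:,0]>.55)]; print(y0,len(q), q[q[:,0].argsort()[:3]].round(3).tolist() if len(q) else '')
E
```

```text
-0.3 3432 [[0.551, -0.282, 0.114], [0.551, -0.285, 0.113], [0.551, -0.28, 0.112]]
-0.26 2891 [[0.733, -0.221, 0.336], [0.733, -0.222, 0.393], [0.733, -0.223, 0.336]]
-0.22 2946 [[0.731, -0.182, 0.35], [0.731, -0.184, 0.439], [0.731, -0.185, 0.31]]
-0.18 3104 [[0.729, -0.15, 0.312], [0.729, -0.143, 0.401], [0.729, -0.143, 0.298]]
-0.14 5849 [[0.731, -0.14, 0.346], [0.731, -0.14, 0.437], [0.731, -0.14, 0.412]]
-0.1 2432 [[0.773, -0.087, 0.118], [0.773, -0.073, 0.169], [0.773, -0.092, 0.135]]
```

```bash
python3 - <<'E'
from h import *
print(robot.state()['qpos'].round(2))
Q=pts(dict(np.load('top.npz'))).reshape(-1,3); S=pts(dict(np.load('side.npz'))).reshape(-1,3)
s,f=wrist(); W=pts(f).reshape(-1,3)
for n,P in (('top',Q),('side',S),('wrist',W)):
  for z0 in np.arange(.06,.5,.04):
    q=P[(P[:,1]>-.27)&(P[:,1]<-.11)&(P[:,2]>z0)&(P[:,2]<z0+.04)&(P[:,0]>.69)]; 
    if len(q)>3: print(n,z0.round(2),len(q),np.percentile(q,[2,98],axis=0).round(3).tolist())
E
```

```text
[ 0.15  0.79 -0.08  1.85  0.11  0.5  -1.58]
top 0.06 261 [[0.738, -0.269, 0.061], [0.775, -0.114, 0.099]]
top 0.1 368 [[0.697, -0.269, 0.101], [0.775, -0.114, 0.138]]
top 0.14 224 [[0.773, -0.267, 0.141], [0.775, -0.113, 0.179]]
top 0.18 104 [[0.773, -0.159, 0.183], [0.775, -0.112, 0.218]]
top 0.22 97 [[0.773, -0.149, 0.222], [0.775, -0.111, 0.259]]
top 0.26 935 [[0.733, -0.212, 0.268], [1.014, -0.11, 0.299]]
top 0.3 1100 [[0.73, -0.261, 0.302], [0.986, -0.113, 0.339]]
top 0.34 1189 [[0.73, -0.263, 0.341], [0.963, -0.116, 0.379]]
top 0.38 1471 [[0.731, -0.262, 0.381], [0.933, -0.116, 0.419]]
top 0.42 8286 [[0.732, -0.267, 0.424], [0.902, -0.124, 0.46]]
top 0.46 1092 [[0.741, -0.267, 0.46], [0.898, -0.14, 0.462]]
side 0.06 964 [[0.773, -0.267, 0.061], [0.775, -0.113, 0.099]]
side 0.1 1267 [[0.708, -0.269, 0.101], [0.775, -0.115, 0.139]]
side 0.14 1285 [[0.773, -0.267, 0.141], [0.775, -0.114, 0.179]]
side 0.18 1433 [[0.773, -0.267, 0.181], [0.775, -0.115, 0.219]]
side 0.22 1445 [[0.773, -0.268, 0.221], [0.775, -0.115, 0.256]]
side 0.26 265 [[0.73, -0.267, 0.293], [0.737, -0.147, 0.3]]
side 0.3 1718 [[0.73, -0.268, 0.301], [0.737, -0.146, 0.339]]
side 0.34 1967 [[0.73, -0.268, 0.341], [0.737, -0.146, 0.379]]
side 0.38 2290 [[0.73, -0.268, 0.381], [0.737, -0.147, 0.419]]
side 0.42 4518 [[0.73, -0.268, 0.421], [0.9, -0.15, 0.458]]
```

```bash
python3 - <<'E'
import cv2
a=cv2.imread('pics/w6.png'); b=cv2.imread('pics/side.png')[0:330,300:640]; cv2.imwrite('pics/v.png',cv2.resize(b,None,fx=1.7,fy=1.7))
E
```

View pics/v.png

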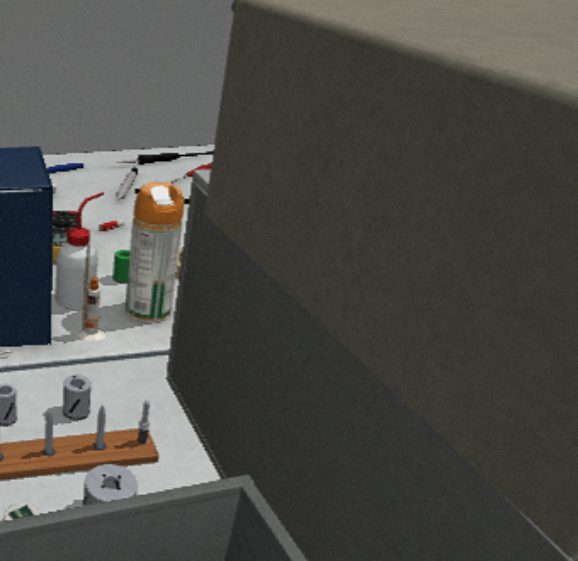

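The cabinet face is at x=0.773 below z≈0.26 and overhangs to x=0.731 above z≈0.28 for y<-0.14. I'll approach low and slowly from the near side, with the grip 4–5 mm short of the saw's axis.

Emit:
send_rows([
  {"xyz": [0.25,0.7,0],"twist": [0,0,0],"gripper": 0.15},
  {"xyz": [0.3,0.7,0],"twist": [0,0,0],"gripper": 0.15},
  {"xyz": [0.3,0.7,0],"twist": [0,0,0],"gripper": 0.15},
  {"xyz": [0.25,0.67,0.5],"twist": [0,0,0],"gripper": 0.15},
  {"xyz": [0,0,0.5],"twist": [0,0,0],"gripper": 0.15},
])

```text
clock: 15.65
tool_pos: [0.5878, -0.1939, 0.076]
ee_rot: [0.002, 1.0, -0.01, 0.0]
contact_force: [-0.3, -0.0, 0.6]
width: 0.0727
grasp_force: 0.0
```

Emit:
send_rows([
  {"xyz": [0.5,0,0],"twist": [0,0,0],"gripper": 0.15},
  {"xyz": [0.5,0,0],"twist": [0,0,0],"gripper": 0.15},
  {"xyz": [0.5,0,0],"twist": [0,0,0],"gripper": 0.15},
  {"xyz": [0.3,0,0],"twist": [0,0,0],"gripper": 0.15},
  {"xyz": [0,0,0],"twist": [0,0,0],"gripper": 0.15},
])

```text
clock: 16.15
tool_pos: [0.6421, -0.1889, 0.0762]
ee_rot: [-0.001, 1.0, -0.006, -0.0]
contact_force: [0.2, 0.0, -0.6]
width: 0.0721
grasp_force: 0.0
```

Emit:
send_rows([
  {"xyz": [0.2,0.04,0.6],"twist": [0,0,0],"gripper": 0.15},
  {"xyz": [0,0,0.6],"twist": [0,0,0],"gripper": 0.15},
  {"xyz": [0,0,0.6],"twist": [0,0,0],"gripper": 0.15},
  {"xyz": [0,0,0.3],"twist": [0,0,0],"gripper": 0.15},
  {"xyz": [0,0,0],"twist": [0,0,0],"gripper": 0.3},
])

```text
clock: 16.65
tool_pos: [0.6457, -0.1911, 0.0122]
ee_rot: [-0.0, 1.0, -0.007, -0.002]
contact_force: [0.7, 0.3, 0.1]
width: 0.0605
grasp_force: 0.0
```

Emit:
send_rows([
  {"xyz": [0,0,0],"twist": [0,0,0],"gripper": 0.6},
  {"xyz": [0,0,0],"twist": [0,0,0],"gripper": 0.6},
  {"xyz": [0,0,0],"twist": [0,0,0],"gripper": 0.6},
  {"xyz": [0,0,0],"twist": [0,0,0],"gripper": 0.6},
], squeeze=50)

```text
clock: 17.05
tool_pos: [0.648, -0.1917, 0.0149]
ee_rot: [0.0, 1.0, -0.007, 0.0]
contact_force: [-0.1, 0.2, -1.3]
width: 0.0495
grasp_force: 51.1
```

Emit:
send_rows([
  {"xyz": [0,0,-0.4],"twist": [0,0,0],"gripper": 0.6},
  {"xyz": [0,0,-0.8],"twist": [0,0,0],"gripper": 0.6},
  {"xyz": [0,0,-0.8],"twist": [0,0,0],"gripper": 0.6},
  {"xyz": [-0.4,0,-0.5],"twist": [0,0,0],"gripper": 0.6},
  {"xyz": [-0.6,0,-0.5],"twist": [0,0,0],"gripper": 0.6},
])

```text
clock: 17.55
tool_pos: [0.6191, -0.191, 0.1065]
ee_rot: [0.0, 1.0, -0.007, 0.002]
contact_force: [0.5, -0.8, -0.9]
width: 0.0499
grasp_force: 51.3
```

Emit:
send_rows([
  {"xyz": [-0.8,0,0],"twist": [0,0,0],"gripper": 0.6},
  {"xyz": [-0.8,-0.6,0],"twist": [0,0,0],"gripper": 0.6},
  {"xyz": [-0.8,-0.6,0],"twist": [0,0,0],"gripper": 0.6},
  {"xyz": [-0.8,-0.6,0],"twist": [0,0,0],"gripper": 0.6},
  {"xyz": [-0.6,-0.6,0],"twist": [0,0,0],"gripper": 0.6},
])

```text
clock: 18.05
tool_pos: [0.5035, -0.1171, 0.1055]
ee_rot: [0.0, 1.0, -0.007, 0.0]
contact_force: [0.5, 0.5, -0.9]
width: 0.0495
grasp_force: 51.3
```

Emit:
send_rows([
  {"xyz": [-0.42,-0.42,0],"twist": [0,0,0],"gripper": 0.6},
  {"xyz": [0,0,0],"twist": [0,0,0],"gripper": 0.6},
  {"xyz": [0,0,0],"twist": [0,0,0],"gripper": 0.6},
])

```text
clock: 18.35
tool_pos: [0.4935, -0.1051, 0.1052]
ee_rot: [0.0, 1.0, -0.007, 0.001]
contact_force: [0.4, -0.1, -0.9]
width: 0.0498
grasp_force: 51.3
```

```bash
python3 - <<'E'
from h import *
s,f=wrist(); print(s['tool_pos'],s['width'],s['contact_force'],s['grasp_force']); save(f,'w7'); saws(f,.125,.15); saws(f,.056,.075)
E
```

```text
[ 0.49350551 -0.10509302  0.10521396] 0.04979786284362832 [ 0.3736296  -0.0778629  -0.94774862] 51.32118482133592
[  218   203   215   124 13510] [ 498.9 -103.6] [64.1 55.6] 0.1353
[337   0  12  21  77] [ 614.7 -116.5] [10.   4.9] 0.0565
[298   6  10  28  98] [610.  -95.2] [13.2  4.8] 0.0565
[318  12  14  18 188] [ 608.4 -106.9] [6.2 7.2] 0.0622
[330  18  20  21  79] [ 606.2 -114.3] [ 5.5 11.5] 0.0565
[306  92  35  23 195] [ 567.8 -104.9] [11.2 21. ] 0.0565
[330  99  26  37 182] [ 558.  -117.6] [20.3 10.4] 0.0565
[318 120  13  13 134] [ 553.5 -105.8] [7.1 6.9] 0.0624
[299 124  14  21  66] [548.5 -94.9] [ 6.5 11.8] 0.0564
[307 136  37  18 158] [ 541.9 -106.6] [ 9.3 21.5] 0.0565
[  0 305  13  59 386] [414.9 123. ] [ 3.4 41. ] 0.0592
```

View pics/w7.png

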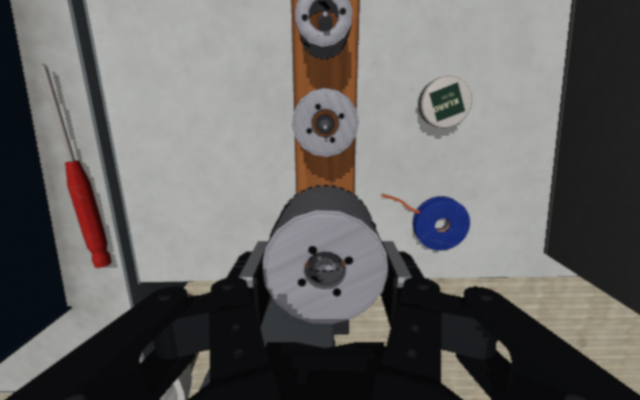

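The wrist view shows saw_51 held level (bore at (325,268)), saw_40 seated at (325,122) with its peg in the bore, and saw_32 seated at (325,15). Lowering saw_51.

Emit:
send_rows([
  {"xyz": [-0.02,0,0.6],"twist": [0,0,0],"gripper": 0.6},
  {"xyz": [0,0,0.5],"twist": [0,0,0],"gripper": 0.6},
  {"xyz": [0,0,0.5],"twist": [0,0,0],"gripper": 0.6},
  {"xyz": [0,0,0.5],"twist": [0,0,0],"gripper": 0.6},
  {"xyz": [0,0,0.3],"twist": [0,0,0],"gripper": 0.6},
])

```text
clock: 18.9
tool_pos: [0.4927, -0.1058, 0.0315]
ee_rot: [0.0, 1.0, -0.008, 0.0]
contact_force: [0.2, -0.1, -2.1]
width: 0.0499
grasp_force: 51.3
```

Emit:
send_rows([
  {"xyz": [0,0,0.15],"twist": [0,0,0],"gripper": 0.6},
  {"xyz": [0,0,0],"twist": [0,0,0],"gripper": 0.6},
])

```text
clock: 19.1
tool_pos: [0.492, -0.1052, 0.0276]
ee_rot: [0.0, 1.0, -0.007, 0.0]
contact_force: [-0.8, -0.4, -0.8]
width: 0.0492
grasp_force: 51.3
```

Emit:
send_rows([
  {"xyz": [0,0,0],"twist": [0,0,0],"gripper": 0.15},
  {"xyz": [0,0,0],"twist": [0,0,0],"gripper": 0.15},
  {"xyz": [0,0,0],"twist": [0,0,0],"gripper": 0.15},
  {"xyz": [0,0,-0.6],"twist": [0,0,0],"gripper": 0.15},
  {"xyz": [0,0,-1],"twist": [0,0,0],"gripper": 0.15},
])

```text
clock: 19.6
tool_pos: [0.4907, -0.1045, 0.0755]
ee_rot: [-0.0, 1.0, -0.007, -0.002]
contact_force: [-1.0, -0.2, 0.1]
width: 0.0727
grasp_force: 0.0
```

Emit:
send_rows([
  {"xyz": [0,0,-1],"twist": [0,0,0],"gripper": 0.15},
  {"xyz": [0,0,-1],"twist": [0,0,0],"gripper": 0.15},
  {"xyz": [0,0,-1],"twist": [0,0,0],"gripper": 0.15},
  {"xyz": [0,0,-1],"twist": [0,0,0],"gripper": 0.15},
  {"xyz": [0,0,0],"twist": [0,0,0],"gripper": 0.15},
])

```text
clock: 20.1
tool_pos: [0.4942, -0.1052, 0.1998]
ee_rot: [0.001, 1.0, -0.007, 0.004]
contact_force: [1.7, 0.2, 0.3]
width: 0.0726
grasp_force: 0.0
```

```bash
python3 - <<'E'
from h import *
s,f=wrist(); print(s['tool_pos'],s['width'],s['contact_force']); saws(f,.051,.060); save(f,'w8')
E
```

```text
[ 0.49417425 -0.10520485  0.19977974] 0.07260584654145939 [1.67449092 0.15810299 0.28179741]
[305  31  37  42 954] [ 612.2 -105.9] [30.4 31.3] 0.0555
[ 302   99   45   46 1341] [ 555.  -106.1] [39. 39.] 0.0556
[ 297  156   55   54 2031] [ 499.2 -105.2] [50.3 50. ] 0.0557
```

View pics/w8.png

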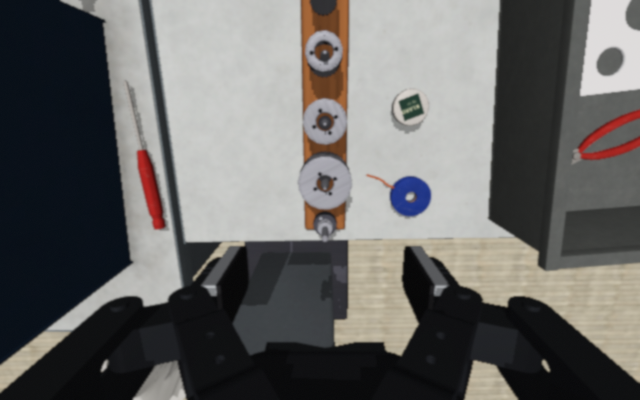

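Saws 51 (325,182), 40 (325,121) and 32 (324,51) are seated with tops at z 0.056, and saw_25 was confirmed home earlier. Saw_51 is next to the stout arbor at (324,226), and the gripper is clear of everything. Handing in.

```bash
python3 -c "
from plant import robot; print(robot.hand_in())"
```

```text
the job is handed in; nothing more can be done
None
```

All four hole saws are standing on the pegs in size order, from the 25 mm saw next to the slim arbor to the 51 mm saw next to the stout arbor, and the job is handed in at about 20 s on the robot's clock (limit 102 s); no verdict came back.

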